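# Refit the push-fit spout of the water filter

### The job

The washed spout of the drinking-water filter is standing in the drying stand. Refit it: push its stem straight down into the push-fit socket on top of the filter, through the grab ring, past the seal and against the spring of the shut-off valve, until it bottoms on its seat and the grab ring holds it there; do not ram it against the seat. Leave it fully home with its outlet over the glass, and leave the glass, the brush and everything else where they stand.

Things in the scene. Friction and masses are not known exactly. Their poses are not given: they have to be found in the camera images.
- spout: Bent steel tube, 16 mm, 0.16 kg. Origin: centre of the stem's lower end (nose); +z up the stem, +x towards the outlet. Nose tapered from 10 to 16 mm over 9 mm; groove round the stem at z 22 to 28 mm; a thin dark depth ring at z 34 mm is level with the socket's mouth when home. Arm's centreline along +x at z 98 mm (top 106). Starts upright in a well of the stand, leaning up to 3 degrees.
- spout_grip (a point): Point on the stem's axis at z 72.5 mm, middle of a thicker sleeve (24 mm, z 57 to 88) with two spanner flats 21.6 mm apart that face the spout's +y and -y: grip here from above, fingers closing along the spout's y, firmly (about 50 N) so that it does not slip under the push.
- spout_outlet (a point): Centre of the lower face of the outlet nozzle (20 mm wide, pointing down), at x 115, z 64 mm of the spout.
- stand: White drying stand, 136 x 64 mm, 48 mm high, fixed. Origin under its centre. Two round wells 40 mm deep and 17.6 mm wide at x +36 and -36 mm; the spout stands in one, the brush in the other, either way round. A wall cabinet hangs behind and to the right: once the stem is clear of the stand (65 mm up), bring it towards the robot before raising it more.
- brush: Small bottle brush standing in the other well, 100 mm long (its top is about 108 mm above the worktop), 27 mm wide; origin at its lower end.
- filter: The water filter, fixed: a steel bowl 105 mm wide with a white cap; in the middle of the cap rises the grey and white push-fit connector, 36 mm wide. Origin under its centre, on the axis of the socket; z up.
- socket_mouth (a point): Centre of the push-fit socket's round mouth, 152 mm above the worktop, facing up. Bore 17.6 mm, mouth bevelled to 21 mm. Going down: sprung grab teeth from 9 mm (3 to 8 N), sprung seal from 16 mm (8 to 16 N to spread, then less), sprung shut-off valve from 28 mm (the whole push grows to 15 to 24 N), hard seat at 34 mm, reached just after the teeth click into the stem's groove.
- seat: Hard shoulder at the bottom of the socket, out of sight, 34 mm below the mouth; origin as the filter's. Resistance of 23 N or more at full depth means home; more than 30 N on the seat itself damages it. Let go when home, the spout springs back at most 1 mm and is held by the teeth but can be swivelled; let go short of it, the valve's spring drives it up again.
- tumbler: The glass: clear, 80 mm wide at the rim, 91 mm high, standing near the filter about 110 mm from its axis. Origin under its centre.
- mug_1: Bystander: a cream mug with a green band, 86 across the bowl, 90 high (mm).
- lemon_1: Bystander: a lemon, 77 long, 52 high (mm).
- salt_shaker: Bystander: a glass salt shaker with a grey top, 44 wide, 90 high (mm).
- jar_mustard: Bystander: a squat jar with a black lid, 65 wide, 94 high (mm).
- kitchen_timer: Bystander: a red wind-up timer, 69 wide, 68 high (mm).
- tin_tuna: Bystander: a flat tin, 86 wide, 40 high (mm).
There are look-alikes about, which are no part of the job. Leave any blue look-alike of the tumbler alone.

How it is judged:
On the way, in this order (a step that is already met when the one before it is completed fails the run):
1. the spout is lifted out of the drying stand (z of spout in the frame of stand above 0.055 m and contact force between spout and the fingers above 1 N), for 0.1 s.
2. the stem is pushed home on its seat (within 1.5 mm) (z of spout in the frame of socket_mouth below -0.0325 m and horizontal distance between spout and socket_mouth below 0.003 m), for 0.2 s.
At the end, for the whole second after the job is handed in: Let go, the stem's nose stays within 1.5 mm of the seat, on the socket's axis within 3 mm and 6 degrees; the outlet is within 30 mm of the upright glass's axis; the spout is at rest (all of step 2 and angle between the z axis of spout and the z axis of filter, either way round below 0.1 rad and horizontal distance between spout_outlet and tumbler below 0.03 m and angle between tumbler's own z axis and vertical below 0.1 rad and linear speed of spout below 0.01 m/s); the robot touches nothing.
It fails at once if the stem is rammed: more than 30 N on the seat (contact force between spout and seat above 30 N).
It fails at once if the glass is shifted by more than 20 mm (distance of tumbler from where it was at the start of the episode above 0.02 m).
It fails at once if the brush is pulled out or knocked out (distance of brush from where it was at the start of the episode above 0.03 m).
It fails at once if a bystander is shifted by more than 30 mm (distance of any of mug_1, lemon_1, salt_shaker, jar_mustard, kitchen_timer, tin_tuna from where it was at the start of the episode above 0.03 m).
It also fails if it takes over 48 s, if anything falls off the work surface, if the arm or the gripper's body presses on something with over 40 N, if the wrist force passes 120 N, or if a joint passes its speed limit or range.

### The arm

A 7-joint arm with a two-finger parallel gripper is mounted at the origin on a cart in front of the work surface, level with it; the furniture and walls round the work are solid. World frame = base frame: x ahead of the robot, y to its left, z up, the work surface at z = 0. Lengths are in m, angles in rad, forces in N, time in s.
With the tool pointing down it reaches from about 0.425 to 0.875 m from the base axis. Payload 4.7 kg.
Tool frame: the origin (TCP) lies midway between the tips of the shut fingers; the grasp point (between the pads) lies 19 mm behind it; z points along the fingers, y is the line along which they close (so a half turn about z gives the same grasp; the last joint's range is limited). The gripper opens to 87 mm and grips with 3 to 60 N. Pads are 19 mm wide; open, the fingers measure 117 mm over their backs; the gripper's body (75 mm by 190 mm) begins 51 mm behind the grasp point.
Start: joints at [1.199, 0.321, -0.07, 1.45, 0.023, 1.371, -0.057], TCP at [0.245, -0.602, 0.223] pointing down, gripper open.
Joint ranges: [-2.86, 2.86], [-0.3, 2.09], [-1.38, 1.24], [0.06, 2.45], [-1.56, 4.7], [0.09, 2.05], [-2.69, 2.69]. Speed limits (rad/s): [2.57, 2.57, 3.14, 3.14, 3.14, 3.14, 3.14].

### API

Orientations are given as a rotation vector (axis times angle).
In Python, from bench import ctrl gives the robot as it stands. The module is installed in compiled form; this text tells all that it offers.
- The arm moves only by the shell command python3 -m handwheel 'ROWS' [FORCE]. ROWS is JSON, a list of rows, each a list of 7 numbers: the finger opening in m, from 0 to 0.087, then the shift along the tool's x, y, z in m, then the turn, a rotation vector about the tool's x, y, z in degrees. A call has 1 to 12 rows; each row shifts and turns the commanded pose from where the row before left it, along the tool's axes as they then stand; what a row does not reach is not made up. A row lasts 1/8 s, in which the tool goes at most 62.5 mm and 10.7 degrees, less where a joint would pass 70% of its speed; a pose out of reach is approached as far as the arm can. A call is refused whole if a number of a shift passes 0.0625 or a number of a turn 10.7, either way. A call with a gripper value outside its range is refused whole. The fingers move at their own pace and stop on an object; FORCE is the grip in N (left out, the last holds). Time passes only in rows, so rows that do not move let the fingers close. It gives the time, the measured TCP pose, the force, the opening and the grip force at its end, in the units of the state.
- ctrl.get_state(): the state, without advancing time (a new reading comes with each control period).
- ctrl.get_image(name): name is "scene" or "top" or "wrist"; returns (picture, depth): 400x640x3 uint8, blue, green, red; 400x640 float32, m along the optical axis (not along the pixel's ray), 0 where there is no reading.
- ctrl.camera_info(name): a dict with "intrinsics" (3x3 intrinsics, pixels), "R" (3x3) and "t" (3): a world point X has camera coordinates R X + t. Camera axes: x right, y down, z forward; pixel columns grow to the right and rows downward; lengths in m; the calibration is good to about 2 mm. A picture is of the moment at which its call begins: read the wrist's pose just before it. camera_info takes no time and is no camera call; for the wrist camera it gives the pose at the moment of the call.
- ctrl.close_job(): hands the job in; it is judged then, once.
The state is a dict: "time": time; "joint_positions": joint angles; "qd": joint speeds; "joint_torque": joint torques, N m; "position": TCP position; "tool_rot": TCP orientation; "ft_force": force on the tool from outside, world axes, zero at the start; "torque": the same for the moment, N m; "grip_width": opening from 0.0 (shut) to 1.0 (fully open); "grip_force": force on a finger pad.
Only numpy, scipy, OpenCV 4.12 (cv2) and the standard library are available. Lean on these libraries where they do the work, as an engineer would, in place of code of your own. Each camera call takes 0.05 s, during which the arm holds its last target. There are 200 camera calls.

## Working session

There is one attempt and no reset: what is moved stays moved. The work goes in short steps, Python scripts to look and compute and a shell command to move; the robot and the scene stay as the last step left them, time stands still between calls to the robot, and variables do not carry over. Pictures are saved under pics/ and viewed, at most 12 in all, crops included, and the job is handed in when it is done.

```bash
mkdir -p pics; cat > h.py <<'E'
import numpy as np, cv2
from bench import ctrl
def grab(n):
    ci=ctrl.camera_info(n); im,d=ctrl.get_image(n)
    np.savez(f'{n}.npz',im=im,d=d,K=ci['intrinsics'],R=ci['R'],t=ci['t']); return im,d
def load(n): return np.load(f'{n}.npz')
def cloud(n):
    z=load(n); K,R,t=z['K'],z['R'],z['t']; d=z['d']
    v,u=np.indices(d.shape); P=np.stack([(u-K[0,2])*d/K[0,0],(v-K[1,2])*d/K[1,1],d],-1)
    W=(P-np.ravel(t))@R; W[d==0]=np.nan; return W
E
python3 - <<'E'
from h import *
for n in('scene','top'):
    im,d=grab(n); cv2.imwrite(f'pics/{n}0.png',im); z=load(n); print(n,z['K'][0],z['R'],z['t'])
s=ctrl.get_state(); print(s)
E
```

```text
scene [402.64180193   0.         320.18852297] [[-0.88913725 -0.45727192 -0.01836656]
 [-0.27042322  0.55735146 -0.78500359]
 [ 0.36919673 -0.69300919 -0.61921889]] [0.33261305 0.40070287 0.56617276]
top [515.40606345   0.         319.02393315] [[ 0.02900474 -0.99934689  0.0215529 ]
 [-0.98927917 -0.0317866  -0.14253541]
 [ 0.14312741 -0.01718763 -0.98955502]] [-0.34969683  0.52057513  1.10966287]
{'time': 0.1, 'joint_positions': array([ 1.19910516,  0.3217472 , -0.07005754,  1.45156487,  0.02261493,
        1.37078084, -0.05689759]), 'qd': array([-3.84794842e-04, -9.22606978e-04,  8.13242608e-04, -2.59173316e-03,
        3.64521718e-04,  3.70317003e-05,  7.70613349e-04]), 'joint_torque': array([ 2.35520401e-04, -4.92573380e+01, -4.05558860e-01, -3.13397849e+01,
       -6.41077501e-02,  3.95067735e-02,  5.58454326e-05]), 'position': array([ 0.24433849, -0.60179442,  0.2215658 ]), 'tool_rot': array([-3.08169844e+00, -6.01942628e-01,  6.93614256e-04]), 'ft_force': array([-0.42873671, -0.27948214,  0.37616325]), 'torque': array([-0.00058386, -0.0141694 ,  0.03197676]), 'grip_force': 0.0, 'grip_width': 0.9985379797289863}
```

View pics/scene0.png

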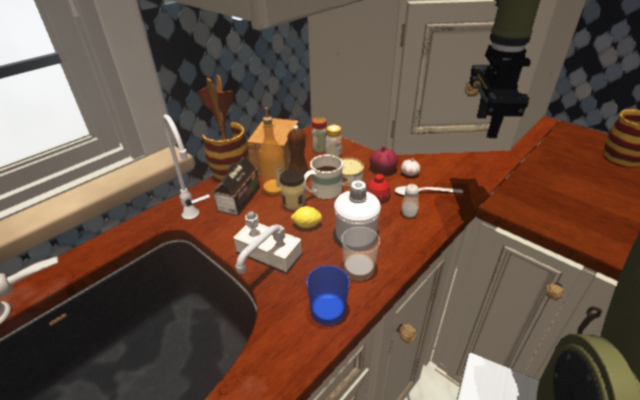

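View pics/top0.png

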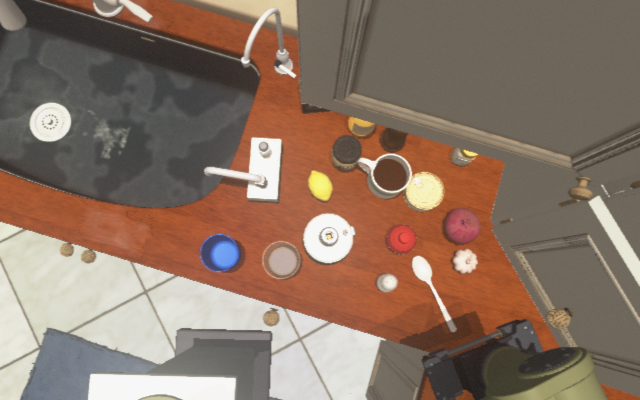

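The top view shows the spout in the stand's near well, with its stem at about (260,182) and its outlet at about (209,171). The brush is at (264,148), the socket at (329,237), the clear glass at (282,260) and the blue look-alike at (221,253).

```bash
python3 - <<'E'
from h import *
W=cloud('top'); im=load('top')['im']
def bl(P): print(np.round(P,4))
for n,(v,u) in dict(stem=(182,260),arm=(175,235),outl=(171,209),brush=(149,264),sock=(237,329),cap=(250,318),glass=(260,282),standtop=(195,258),st2=(145,276)).items():
    print(n,end=' '); bl(W[v-1:v+2,u-1:u+2].reshape(-1,3)[[1,4,7]].mean(0))
# stand top plane region
reg=np.zeros(W.shape[:2],bool); reg[125:215,195:290]=1
m=reg&(abs(W[...,2]-.048)<.006); P=W[m]; r=cv2.minAreaRect((P[:,:2]*1000).astype(np.float32)); print('stand',r,len(P),np.median(P[:,2]))
print(np.round(cv2.boxPoints(r)))
# arm top points
m=reg&(W[...,2]>.085)&(W[...,2]<.2); P=W[m]; print('hi',len(P),P.min(0),P.max(0))
m2=m&(np.indices(m.shape)[0]>160); P=W[m2];
for a in np.percentile(P[:,2],[5,50,95]):print(a)
vx,vy,x0,y0=cv2.fitLine((P[:,:2]).astype(np.float32),cv2.DIST_HUBER,0,.001,.001).ravel(); print('arm',vx,vy,x0,y0)
# filter bowl connector: points z>.135 
reg[:]=0; reg[205:275,295:365]=1
m=reg&(W[...,2]>.14)&(W[...,2]<.2);P=W[m];print('conn',len(P),P.min(0),P.max(0),cv2.minEnclosingCircle((P[:,:2]).astype(np.float32)))
a=cv2.resize(im[120:290,190:370],None,fx=3.3,fy=3.3,interpolation=cv2.INTER_CUBIC)
s=cv2.resize(load('scene')['im'][170:300,220:400],None,fx=3.3,fy=3.3,interpolation=cv2.INTER_CUBIC)
cv2.imwrite('pics/a.png',a);cv2.imwrite('pics/s.png',s)
E
```

```text
stem [ 0.572  -0.2051  0.0948]
arm [ 0.5824 -0.1533  0.1097]
outl [ 0.5906 -0.0968  0.1028]
brush [ 0.6424 -0.2112  0.1035]
sock [ 0.4565 -0.3546  0.1225]
cap [ 0.4301 -0.333   0.1058]
glass [ 0.4109 -0.2541  0.0086]
standtop [ 0.5515 -0.1972  0.0472]
st2 [ 0.6669 -0.2325  0.0478]
stand ((613.7197265625, -208.48245239257812), (66.56626892089844, 138.4408416748047), 88.16622161865234) 1424 0.046866423602810806
[[ 543. -240.]
 [ 682. -244.]
 [ 684. -177.]
 [ 546. -173.]]
hi 614 [ 0.56679759 -0.22260105  0.08503067] [ 0.66260175 -0.0842801   0.11412816]
0.0926395695472515
0.1065172147303805
0.11171234425892537
arm 0.15154701 0.98845005 0.5845103 -0.15709296
conn 217 [ 0.44042687 -0.3719775   0.14020309] [ 0.47513904 -0.33739725  0.15424301] ((0.45772239565849304, -0.35420528054237366), 0.018546756356954575)
```

View pics/a.png

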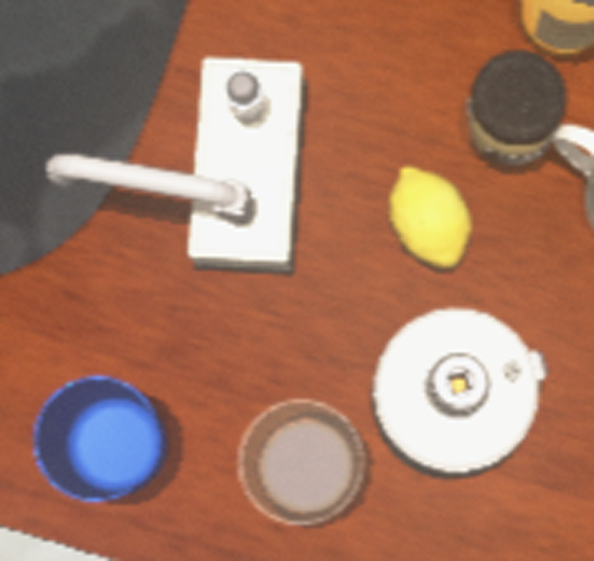

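View pics/s.png

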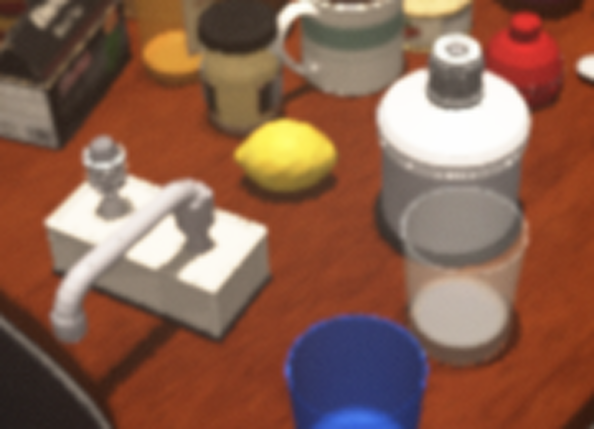

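The zoomed crops confirm this. The spout stands in the near well with its arm towards +y, and the brush is in the far well. The socket mouth's yellow valve is visible at crop (458,383), and the clear glass rim is centred near crop (303,461).

```bash
cat >> h.py <<'E'
from scipy.spatial.transform import Rotation as Ro
def pix2plane(n,u,v,zp):
    z=load(n);K,R,t=z['K'],z['R'],np.ravel(z['t']); d=R.T@np.linalg.inv(K)@[u,v,1]; c=-R.T@t
    return c+d*(zp-c[2])/d[2]
def plan(pos,yaw,tilt=None):
    """pos TCP target; yaw of the spout x in deg. prints turn (tool deg) then shift in turned axes (mm)"""
    s=ctrl.get_state(); R0=Ro.from_rotvec(s['tool_rot']); best=None
    for k in(0,180):
        a=np.radians(yaw+k); x=np.array([np.cos(a),np.sin(a),0]); z=np.array([0,0,-1.]); 
        Rt=Ro.from_matrix(np.stack([x,np.cross(z,x),z],1))
        if tilt is not None: Rt=Ro.from_rotvec(tilt)*Rt
        r=(R0.inv()*Rt).as_rotvec(degrees=True)
        if best is None or np.linalg.norm(r)<np.linalg.norm(best[0]): best=(r,Rt)
    print('pos',np.round(s['position'],4),'turn',np.round(best[0],2),'shift mm',np.round(1000*(best[1].inv().apply(np.array(pos)-s['position'])),1),'j',np.round(s['joint_positions'],2),'t',s['time'],'F',np.round(s['ft_force'],1))
E
python3 - <<'E'
from h import *
W=cloud('top')
print('glass', pix2plane('top',281.8,259.7,.091), 'floor', W[250:270,272:292].reshape(-1,3).mean(0))
print('mouth', pix2plane('top',458/3.3+190,383/3.3+120,.152-.02))
print(Ro.from_rotvec(ctrl.get_state()['tool_rot']).as_matrix().round(3))
plan([.577,-.207,.18],81.3)
plan([.47,-.24,.22],81.3)
E
```

```text
glass [ 0.40839835 -0.25787765  0.091     ] floor [nan nan nan]
mouth [ 0.45760756 -0.35371316  0.132     ]
[[ 0.926  0.376 -0.001]
 [ 0.376 -0.926  0.002]
 [-0.    -0.002 -1.   ]]
pos [ 0.2443 -0.6018  0.2216] turn [-9.00e-02 -4.00e-02 -5.92e+01] shift mm [440.6 269.1  41.6] j [ 1.2   0.32 -0.07  1.45  0.02  1.37 -0.06] t 0.1 F [-0.4 -0.3  0.4]
pos [ 0.2443 -0.6018  0.2216] turn [-9.00e-02 -4.00e-02 -5.92e+01] shift mm [391.8 168.3   1.6] j [ 1.2   0.32 -0.07  1.45  0.02  1.37 -0.06] t 0.1 F [-0.4 -0.3  0.4]
```

```bash
python3 -m handwheel '[[0.06,0,0,0,0,0,-7.4],[0.06,0,0,0,0,0,-7.4],[0.06,0,0,0,0,0,-7.4],[0.06,0,0,0,0,0,-7.4],[0.06,0,0,0,0,0,-7.4],[0.06,0,0,0,0,0,-7.4],[0.06,0,0,0,0,0,-7.4],[0.06,0,0,0,0,0,-7.4]]' 50
python3 -m handwheel '[[0.06,0.039,0.017,0,0,0,0],[0.06,0.039,0.017,0,0,0,0],[0.06,0.039,0.017,0,0,0,0],[0.06,0.039,0.017,0,0,0,0],[0.06,0.039,0.017,0,0,0,0],[0.06,0.039,0.017,0,0,0,0],[0.06,0.039,0.017,0,0,0,0],[0.06,0.039,0.017,0,0,0,0],[0.06,0.039,0.017,0,0,0,0],[0.06,0.039,0.017,0,0,0,0],[0.06,0,0,0,0,0,0],[0.06,0,0,0,0,0,0]]'
python3 - <<'E'
from h import *
im,d=grab('wrist'); cv2.imwrite('pics/w0.png',im)
plan([.577,-.207,.18],81.3)
E
```

```text
time: 1.1
position: [0.2444, -0.6019, 0.2219]
tool_rot: [-2.378, -2.051, -0.0]
ft_force: [1.2, 0.6, -0.3]
grip_width: 0.685
grip_force: 0.0
time: 2.6
position: [0.4711, -0.243, 0.2222]
tool_rot: [-2.383, -2.046, 0.002]
ft_force: [-0.1, -0.1, 0.9]
grip_width: 0.691
grip_force: 0.0
pos [ 0.4708 -0.2435  0.2222] turn [-0.05  0.03 -0.08] shift mm [52.2 99.5 42.2] j [ 0.9   0.09 -0.5   1.73  0.05  1.33  0.24] t 2.65 F [-0.1 -0.9  1.4]
```

View pics/w0.png

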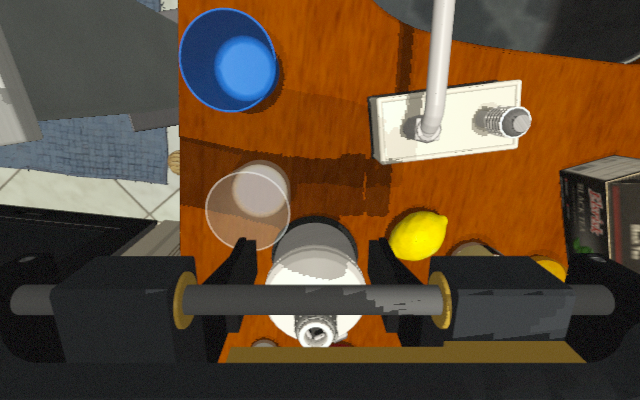

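The wrist view shows the arm top, columns 427–443, running up from the stem elbow at about (428,128). It also shows the brush at (517,121), the socket mouth at (316,333) and the glass rim, centred near (248,208) with radius 42.

```bash
python3 - <<'E'
from h import *
W=cloud('wrist'); im=load('wrist')['im']
print('glass',pix2plane('wrist',248,207,.091),'mouth',pix2plane('wrist',316.5,333,.15))
# stand top
reg=np.zeros(W.shape[:2],bool); reg[70:175,360:540]=1
m=reg&(abs(W[...,2]-.048)<.004); P=W[m]; r=cv2.minAreaRect((P[:,:2]*1000).astype(np.float32)); print('stand',r,np.median(P[:,2]))
# arm: per-row centre of high points
reg[:]=0; reg[0:145,400:470]=1
m=reg&(W[...,2]>.07)&(W[...,2]<.2)
for v in range(0,145,8):
    P=W[v][m[v]]
    if len(P): print(v,len(P),np.round(P.mean(0),4),'edges',np.where(m[v])[0][[0,-1]],'max z',P[:,2].max().round(4))
P=W[150:420,200:420].reshape(-1,3);P=P[(P[:,2]>.14)&(P[:,2]<.165)&(abs(P[:,0]-.457)<.03)&(abs(P[:,1]+.354)<.03)]
print('conn',len(P),cv2.minEnclosingCircle(P[:,:2].astype(np.float32)),P[:,2].max())
E
```

```text
glass [ 0.41030899 -0.2489662   0.091     ] mouth [ 0.45881602 -0.34924143  0.15      ]
stand ((613.513916015625, -206.50332641601562), (66.65461730957031, 138.82354736328125), 88.44308471679688) 0.04675593525021555
0 22 [ 0.5903 -0.1091  0.1061] edges [434 455] max z 0.109
8 22 [ 0.5894 -0.1143  0.1061] edges [433 454] max z 0.1091
16 21 [ 0.5886 -0.1196  0.1067] edges [433 453] max z 0.1095
24 22 [ 0.5881 -0.1249  0.1066] edges [432 453] max z 0.11
32 22 [ 0.587  -0.1303  0.107 ] edges [431 452] max z 0.1105
40 21 [ 0.5862 -0.1358  0.1075] edges [431 451] max z 0.1097
48 21 [ 0.5853 -0.1413  0.1075] edges [430 450] max z 0.1094
56 21 [ 0.5843 -0.1468  0.1075] edges [429 449] max z 0.1097
64 21 [ 0.5839 -0.1526  0.1081] edges [429 449] max z 0.11
72 21 [ 0.5828 -0.1582  0.1084] edges [428 448] max z 0.1104
80 21 [ 0.5816 -0.164   0.1087] edges [427 447] max z 0.1115
88 20 [ 0.5809 -0.1698  0.109 ] edges [427 446] max z 0.1111
96 19 [ 0.5795 -0.1756  0.1091] edges [426 445] max z 0.1127
104 21 [ 0.5791 -0.1817  0.1094] edges [425 445] max z 0.1122
112 20 [ 0.5778 -0.1877  0.1089] edges [424 443] max z 0.1112
120 33 [ 0.5738 -0.194   0.0986] edges [409 441] max z 0.1094
128 35 [ 0.5736 -0.2009  0.0958] edges [407 441] max z 0.1057
136 32 [ 0.5739 -0.2081  0.0925] edges [408 439] max z 0.0982
conn 1066 ((0.4583480954170227, -0.35086318850517273), 0.01882071979343891) 0.1518641586235457
```

```bash
python3 - <<'E'
from h import *
a=np.radians(81); plan([.576,-.2055,.062],81,np.radians(2.4)*np.array([-np.sin(a),np.cos(a),0]))
E
```

```text
pos [ 0.4708 -0.2435  0.2222] turn [-0.04 -2.37  0.22] shift mm [ 60.7  98.  157.8] j [ 0.9   0.09 -0.5   1.73  0.05  1.33  0.24] t 2.65 F [-0.1 -0.9  1.4]
```

```bash
python3 -m handwheel '[[0.06,0,0,0.03,0,0,0],[0.06,0,0,0.03,0,-2.4,0.2],[0.06,0.02,0.033,0,0,0,0],[0.06,0.02,0.033,0,0,0,0],[0.06,0.021,0.032,0,0,0,0],[0.06,0,0,0,0,0,0],[0.06,0,0,0,0,0,0]]' 50
python3 - <<'E'
from h import *
a=np.radians(81); plan([.576,-.2055,.062],81,np.radians(2.4)*np.array([-np.sin(a),np.cos(a),0]))
im,d=grab('wrist'); cv2.imwrite('pics/w1.png',im)
W=cloud('wrist')
m=(W[...,2]>.1)&(W[...,2]<.125)&(W[...,1]>-.19)&(W[...,1]<-.11)&(abs(W[...,0]-.583)<.025)
P=W[m];o=P[:,1]
for y in np.arange(-.19,-.11,.01):
    Q=P[abs(o-y)<.004]; 
    if len(Q): print(y,Q[:,0].min().round(4),Q[:,0].max().round(4),Q[:,0].mean().round(4),Q[:,2].max().round(4))
E
```

```text
time: 3.52
position: [0.5767, -0.199, 0.1594]
tool_rot: [2.368, 2.023, -0.052]
ft_force: [0.4, -1.0, -0.6]
grip_width: 0.694
grip_force: 0.0
pos [ 0.5767 -0.199   0.1594] turn [-0.09  0.05 -0.01] shift mm [-2.4  0.3 97.6] j [ 0.72  0.32 -0.55  1.63  0.22  1.25 -0.04] t 3.525 F [ 0.4 -1.  -0.6]
-0.19 0.5722 0.5877 0.5799 0.1116
-0.18 0.5732 0.5891 0.5812 0.1128
-0.16999999999999998 0.5748 0.5906 0.5827 0.1123
-0.15999999999999998 0.5765 0.5921 0.5844 0.1118
-0.14999999999999997 0.5779 0.5943 0.586 0.1113
-0.13999999999999996 0.5792 0.5957 0.5875 0.1107
-0.12999999999999995 0.5808 0.5971 0.589 0.1105
-0.11999999999999994 0.5824 0.5986 0.5906 0.1104
```

View pics/w1.png

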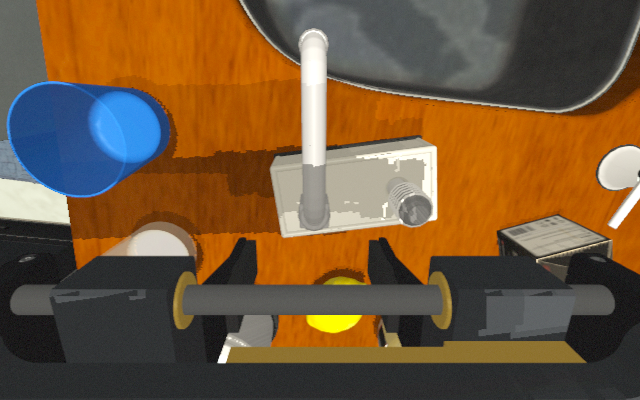

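The wrist view shows the fingers straddling the arm line. The elbow is at (313,215), the outlet at (313,40), and the brush at (412,208) is clear of the right finger. The estimates hold, so I descend along the lean and grip.

```bash
python3 -m handwheel '[[0.06,-0.002,0,0.03,0,0,0],[0.06,0,0,0.03,0,0,0],[0.06,0,0,0.025,0,0,0],[0.06,0,0,0.012,0,0,0],[0.06,0,0,0,0,0,0],[0.0,0,0,0,0,0,0],[0.0,0,0,0,0,0,0],[0.0,0,0,0,0,0,0],[0.0,0,0,0,0,0,0],[0.0,0,0,0,0,0,0],[0.0,0,0,0,0,0,0]]' 50
python3 - <<'E'
from h import *
plan([.577,-.2055,.062],81); print(ctrl.get_state()['torque'])
E
```

```text
time: 4.95
position: [0.577, -0.2034, 0.0633]
tool_rot: [2.366, 2.024, -0.05]
ft_force: [-0.7, 0.0, 0.5]
grip_width: 0.245
grip_force: 50.0
pos [ 0.577  -0.2034  0.0633] turn [0.01 2.41 0.11] shift mm [-2.1  0.4  1.3] j [ 0.7   0.41 -0.53  1.72  0.28  1.08 -0.08] t 4.95 F [-0.7  0.   0.5]
[ 0.04544488 -0.02497363  0.04761821]
```

```bash
python3 -m handwheel '[[0.0,0,0,-0.01,0,0,0],[0.0,0,0,-0.015,0,0,0],[0.0,0,0,-0.015,0,0,0],[0.0,0,0,-0.015,0,0,0],[0.0,0,0,-0.013,0,0,0],[0.0,0,0,0,0,0,0],[0.0,0,0,0,0,0,0]]' 50
python3 - <<'E'
from h import *
plan([.48,-.22,.131],81); print(ctrl.get_state()['grip_width'])
im,d=grab('scene'); cv2.imwrite('pics/s1.png',im[100:300,150:450].repeat(2,0).repeat(2,1))
E
```

```text
time: 5.82
position: [0.5769, -0.2005, 0.1307]
tool_rot: [2.367, 2.025, -0.05]
ft_force: [-0.9, -0.2, -1.4]
grip_width: 0.251
grip_force: 50.0
pos [ 0.5769 -0.2005  0.1307] turn [-0.04  2.4   0.1 ] shift mm [-34.4 -92.7  -0.3] j [ 0.72  0.34 -0.55  1.66  0.23  1.2  -0.05] t 5.825 F [-0.9 -0.2 -1.4]
0.25056519414466205
```

View pics/s1.png

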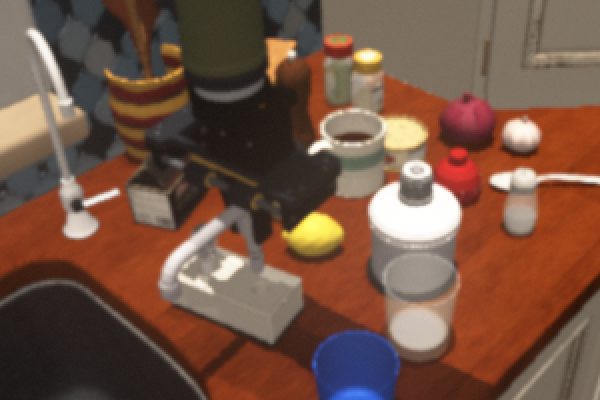

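The scene view shows the spout gripped and held above the stand, with the brush still in its well. Next I bring it towards the robot, level it, and then raise it.

```bash
python3 -m handwheel '[[0.0,-0.005,-0.02,0,0,0,0],[0.0,-0.007,-0.025,0,0,0,0],[0.0,-0.007,-0.025,0,0,0,0],[0.0,-0.005,-0.015,0,0,0,0],[0.0,0,0,0,0,2.4,0],[0.0,0,0,-0.025,0,0,0],[0.0,0,0,-0.035,0,0,0],[0.0,0,0,-0.03,0,0,0],[0.0,0,0,-0.01,0,0,0],[0.0,0,0,0,0,0,0]]' 50
python3 - <<'E'
from h import *
g=np.array([.409,-.2525]); m=np.array([.458,-.3525]); d=g-m; y=np.degrees(np.arctan2(d[1],d[0])); print(np.hypot(*d),y)
plan([.458,-.3525,.2285],y)
E
```

```text
time: 7.12
position: [0.4898, -0.2111, 0.2319]
tool_rot: [2.387, 2.042, 0.0]
ft_force: [1.2, 0.1, -2.3]
grip_width: 0.244
grip_force: 50.0
0.1113597772986279 116.10485400909933
pos [ 0.4898 -0.2111  0.2319] turn [ 2.000e-02  2.000e-02 -3.499e+01] shift mm [-113.   -90.8    3.4] j [ 0.87  0.1  -0.55  1.71  0.05  1.35  0.16] t 7.125 F [ 1.2  0.1 -2.3]
```

```bash
python3 -m handwheel '[[0.0,0,0,0,0,0,-7],[0.0,0,0,0,0,0,-7],[0.0,0,0,0,0,0,-7],[0.0,0,0,0,0,0,-7],[0.0,0,0,0,0,0,-7],[0.0,-0.04,-0.03,0,0,0,0],[0.0,0,0,0,0,0,0],[0.0,0,0,0,0,0,0]]' 50
python3 - <<'E'
from h import *
plan([.458,-.3525,.2285],116.1)
s=ctrl.get_state()
im,d=grab('wrist'); cv2.imwrite('pics/w2.png',im)
W=cloud('wrist'); R0=Ro.from_rotvec(s['tool_rot']); T=R0.inv().apply((W-s['position']).reshape(-1,3)).reshape(W.shape)*1000
m=(T[...,0]>10)&(T[...,0]<140)&(abs(T[...,1])<20)&(T[...,2]>-80)&(T[...,2]<15)
P=T[m]; print(len(P),'xmax',np.percentile(P[:,0],[98,99.5,100]))
for x in range(10,130,8):
    Q=P[abs(P[:,0]-x)<4]
    if len(Q): print(x,len(Q),'y',Q[:,1].min().round(1),Q[:,1].max().round(1),'z top',np.percentile(Q[:,2],[3,10]).round(1))
P=W[(W[...,2]>.14)&(W[...,2]<.165)&(abs(W[...,0]-.457)<.03)&(abs(W[...,1]+.354)<.03)]
if len(P): print('conn',len(P),cv2.minEnclosingCircle(P[:,:2].astype(np.float32)),P[:,2].max())
E
```

```text
time: 8.12
position: [0.4796, -0.2597, 0.2304]
tool_rot: [-1.662, -2.663, -0.001]
ft_force: [-0.3, -0.4, -1.1]
grip_width: 0.242
grip_force: 50.0
pos [ 0.4796 -0.2597  0.2304] turn [-0.04 -0.16 -0.03] shift mm [-73.8 -60.3   1.9] j [ 0.95  0.13 -0.54  1.68  0.07  1.35  0.85] t 8.125 F [-0.3 -0.4 -1.1]
14143 xmax [109.85449288 112.93915    115.85331046]
10 1297 y -20.0 20.0 z top [-76.8 -69.4]
18 771 y -15.3 15.9 z top [-78.6 -75. ]
26 771 y -14.2 14.7 z top [-49.5 -49. ]
34 1319 y -19.9 20.0 z top [-79.7 -78.6]
42 895 y -19.9 20.0 z top [-75.8 -49.3]
50 904 y -7.4 8.0 z top [-49.4 -48.9]
58 960 y -7.6 7.7 z top [-49.4 -49. ]
66 1030 y -7.4 8.0 z top [-49.3 -48.9]
74 1085 y -7.6 7.8 z top [-49.4 -49. ]
82 1165 y -7.6 8.0 z top [-49.4 -48.8]
90 1226 y -7.3 7.8 z top [-49.4 -48.9]
98 1278 y -7.6 7.6 z top [-49.1 -48.5]
106 1180 y -8.4 8.9 z top [-47.5 -46.7]
114 262 y -9.5 10.1 z top [-43.6 -43.1]
```

View pics/w2.png

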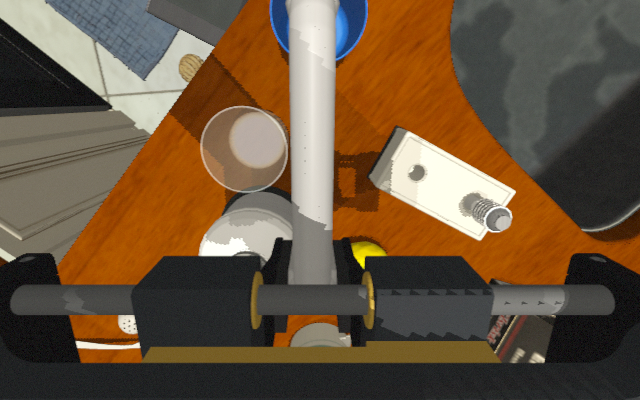

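The wrist view shows the arm centred between the fingers and level. The glass rim is centred near (244,149). I now move over the socket.

```bash
python3 - <<'E'
from h import *
print(pix2plane('wrist',244.5,149,.091))
plan([.4577,-.3506,.2285],116.1)
E
python3 -m handwheel '[[0.0,-0.02,-0.015,0,0,0,0],[0.0,-0.025,-0.02,0,0,0,0],[0.0,-0.018,-0.015,0,0,0,0],[0.0,-0.009,-0.01,0,0,0,0],[0.0,0,0,0,0,0,0],[0.0,0,0,0,0,0,0]]' 50
python3 - <<'E'
from h import *
plan([.4577,-.3506,.2285],116.1)
im,d=grab('scene'); cv2.imwrite('pics/s2.png',cv2.resize(im[140:300,290:430],None,fx=4,fy=3.75*4/3.75,interpolation=cv2.INTER_CUBIC)[:600])
E
```

```text
[ 0.4083749  -0.25274499  0.091     ]
pos [ 0.4801 -0.2591  0.2308] turn [-0.03 -0.13  0.05] shift mm [-72.3 -60.4   2.3] j [ 0.95  0.13 -0.54  1.68  0.07  1.35  0.85] t 8.175 F [-0.4 -0.4 -2.3]
time: 8.93
position: [0.4588, -0.3498, 0.2322]
tool_rot: [1.66, 2.667, 0.001]
ft_force: [0.3, 1.2, -1.9]
grip_width: 0.241
grip_force: 50.0
pos [ 0.4588 -0.3498  0.2322] turn [ 0.04 -0.02  0.1 ] shift mm [-0.2 -1.3  3.7] j [ 1.03  0.19 -0.48  1.61  0.09  1.36  0.99] t 8.925 F [ 0.3  1.2 -1.9]
```

View pics/s2.png

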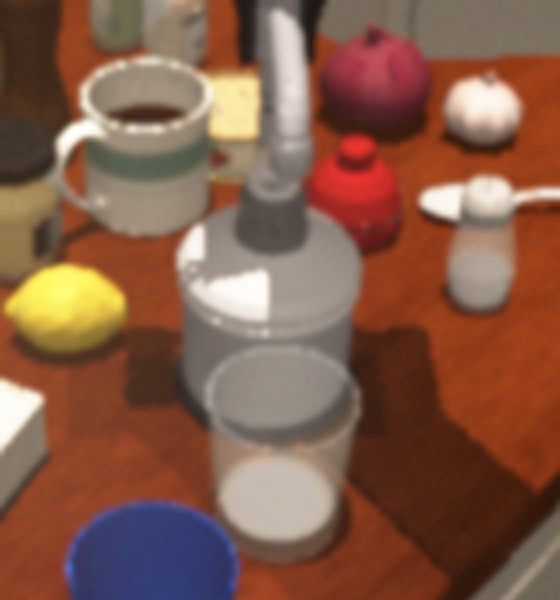

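The scene view shows the outlet over the glass with the stem hidden behind it. The arm is in line with the connector (crop columns 240–310). I descend gently and watch the forces.

```bash
python3 -m handwheel '[[0.0,0,-0.0012,0.008,0,0,0],[0.0,0,0,0.008,0,0,0],[0.0,0,0,0.006,0,0,0],[0.0,0,0,0.004,0,0,0],[0.0,0,0,0,0,0,0],[0.0,0,0,0,0,0,0]]' 50
python3 -m handwheel '[[0.0,0,0,0.003,0,0,0],[0.0,0,0,0.002,0,0,0],[0.0,0,0,0,0,0,0]]' 50
python3 -m handwheel '[[0.0,0,0,0.002,0,0,0],[0.0,0,0,0.002,0,0,0],[0.0,0,0,0,0,0,0]]' 50
```

```text
time: 9.72
position: [0.4572, -0.3519, 0.2063]
tool_rot: [1.662, 2.665, -0.0]
ft_force: [-0.4, -0.8, -1.1]
grip_width: 0.246
grip_force: 50.0
time: 10.1
position: [0.4569, -0.3517, 0.2009]
tool_rot: [-1.662, -2.665, 0.0]
ft_force: [0.2, 0.1, -1.8]
grip_width: 0.244
grip_force: 50.0
time: 10.48
position: [0.4568, -0.3519, 0.1969]
tool_rot: [-1.662, -2.665, 0.0]
ft_force: [0.2, -0.7, -0.2]
grip_width: 0.248
grip_force: 50.0
```

```bash
python3 -m handwheel '[[0.0,0,0,0.002,0,0,0],[0.0,0,0,0.002,0,0,0],[0.0,0,0,0,0,0,0]]' 50
python3 -m handwheel '[[0.0,0,0,0.002,0,0,0],[0.0,0,0,0.002,0,0,0],[0.0,0,0,0,0,0,0]]' 50
```

```text
time: 10.85
position: [0.4573, -0.3519, 0.1934]
tool_rot: [1.662, 2.665, -0.0]
ft_force: [-0.0, -0.6, 1.6]
grip_width: 0.246
grip_force: 50.0
time: 11.22
position: [0.457, -0.3518, 0.1884]
tool_rot: [-1.662, -2.666, -0.0]
ft_force: [0.6, -0.4, -1.0]
grip_width: 0.243
grip_force: 50.0
```

```bash
python3 - <<'E'
from h import *
s=ctrl.get_state(); R0=Ro.from_rotvec(s['tool_rot'])
im,d=grab('scene'); W=cloud('scene'); im2,d2=grab('wrist')
T=R0.inv().apply((cloud('wrist')-s['position']).reshape(-1,3))*1000
P=T[(T[:,0]>50)&(T[:,0]<95)&(abs(T[:,1])<9)&(abs(T[:,2]+50)<20)]; print('arm top z tool',np.percentile(P[:,2],[2,5,10]))
Q=W[(abs(W[...,0]-.457)<.05)&(abs(W[...,1]+.352)<.05)]
h,e=np.histogram(Q[:,2],np.arange(.09,.25,.01)); print(h,e.round(3))
for z in np.arange(.14,.2,.004):
    q=Q[abs(Q[:,2]-z)<.002]
    if len(q):print(z.round(3),len(q),q[:,:2].min(0).round(4),q[:,:2].max(0).round(4))
cv2.imwrite('pics/s3.png',np.hstack([cv2.resize(im[150:250,320:400],None,fx=5,fy=5,interpolation=cv2.INTER_CUBIC),cv2.resize(im2[150:400,210:410],(400,500))]))
E
```

```text
arm top z tool [-49.41435585 -49.08321991 -48.80743894]
[239 495 119  32  31  47  28  18  13  17  47  46  59  60 158] [0.09 0.1  0.11 0.12 0.13 0.14 0.15 0.16 0.17 0.18 0.19 0.2  0.21 0.22
 0.23 0.24]
0.14 13 [ 0.4514 -0.3434] [ 0.4735 -0.3311]
0.144 25 [ 0.451  -0.3505] [ 0.4743 -0.3307]
0.148 17 [ 0.4516 -0.354 ] [ 0.4688 -0.3343]
0.152 21 [ 0.4522 -0.3526] [ 0.4698 -0.3352]
0.156 6 [ 0.4549 -0.3482] [ 0.4636 -0.3434]
0.16 5 [ 0.4547 -0.3443] [ 0.4626 -0.3422]
0.164 7 [ 0.4553 -0.3473] [ 0.4641 -0.3418]
0.168 7 [ 0.4549 -0.3468] [ 0.464  -0.3419]
0.172 5 [ 0.4562 -0.3473] [ 0.4644 -0.3416]
0.176 7 [ 0.455  -0.3484] [ 0.4649 -0.3412]
0.18 5 [ 0.4558 -0.347 ] [ 0.4645 -0.3419]
0.184 3 [ 0.4574 -0.3445] [ 0.4613 -0.3408]
0.188 10 [ 0.4353 -0.3473] [ 0.47   -0.3318]
0.192 19 [ 0.4357 -0.3503] [ 0.4709 -0.3304]
0.196 15 [ 0.4362 -0.3491] [ 0.4715 -0.3332]
```

View pics/s3.png

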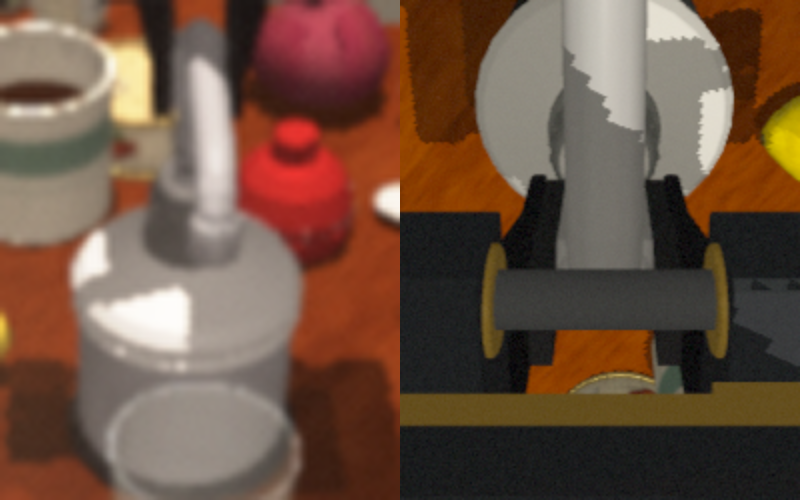

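The stem goes into the connector on axis, and the grip has not slipped: the arm top is unchanged in the tool frame. I continue in small steps.

```bash
for i in 1; do :; done; python3 -m handwheel '[[0.0,0,0,0.002,0,0,0],[0.0,0,0,0,0,0,0]]' 50
python3 -m handwheel '[[0.0,0,0,0.002,0,0,0],[0.0,0,0,0,0,0,0]]' 50
python3 -m handwheel '[[0.0,0,0,0.002,0,0,0],[0.0,0,0,0,0,0,0]]' 50
```

```text
time: 11.58
position: [0.4568, -0.3519, 0.187]
tool_rot: [-1.662, -2.666, 0.0]
ft_force: [-0.6, 0.2, 0.5]
grip_width: 0.245
grip_force: 50.0
time: 11.82
position: [0.4571, -0.352, 0.1856]
tool_rot: [1.662, 2.665, -0.001]
ft_force: [-0.6, -0.1, 4.5]
grip_width: 0.247
grip_force: 50.0
time: 12.08
position: [0.4573, -0.352, 0.184]
tool_rot: [1.662, 2.665, -0.001]
ft_force: [-0.7, 0.0, 5.4]
grip_width: 0.244
grip_force: 50.0
```

```bash
python3 -m handwheel '[[0.0,0,0,0.002,0,0,0],[0.0,0,0,0,0,0,0]]' 50
python3 -m handwheel '[[0.0,0,0,0.002,0,0,0],[0.0,0,0,0,0,0,0]]' 50
python3 -m handwheel '[[0.0,0,0,0.002,0,0,0],[0.0,0,0,0,0,0,0]]' 50
```

```text
time: 12.32
position: [0.4573, -0.352, 0.1817]
tool_rot: [1.662, 2.665, -0.0]
ft_force: [-1.5, -0.3, 4.1]
grip_width: 0.243
grip_force: 50.0
time: 12.58
position: [0.4572, -0.352, 0.1795]
tool_rot: [1.662, 2.665, -0.0]
ft_force: [-1.0, 0.5, 4.1]
grip_width: 0.242
grip_force: 50.0
time: 12.82
position: [0.4574, -0.3521, 0.1788]
tool_rot: [1.662, 2.664, -0.001]
ft_force: [-1.4, 1.0, 10.2]
grip_width: 0.246
grip_force: 50.0
```

```bash
python3 -m handwheel '[[0.0,0,0,0.0015,0,0,0],[0.0,0,0,0,0,0,0]]' 50
python3 -m handwheel '[[0.0,0,0,0.0015,0,0,0],[0.0,0,0,0,0,0,0]]' 50
python3 -m handwheel '[[0.0,0,0,0.001,0,0,0],[0.0,0,0,0,0,0,0]]' 50
```

```text
time: 13.08
position: [0.4575, -0.3521, 0.1778]
tool_rot: [1.661, 2.664, -0.001]
ft_force: [-2.4, 0.8, 12.1]
grip_width: 0.239
grip_force: 50.0
time: 13.32
position: [0.4575, -0.3522, 0.1765]
tool_rot: [1.661, 2.664, -0.001]
ft_force: [-2.4, 1.2, 13.9]
grip_width: 0.24
grip_force: 50.0
time: 13.58
position: [0.4574, -0.3522, 0.1755]
tool_rot: [1.661, 2.664, -0.002]
ft_force: [-3.8, 1.6, 13.8]
grip_width: 0.239
grip_force: 50.0
```

```bash
python3 - <<'E'
from h import *
s=ctrl.get_state(); R0=Ro.from_rotvec(s['tool_rot'])
im2,d2=grab('wrist')
T=R0.inv().apply((cloud('wrist')-s['position']).reshape(-1,3))*1000
P=T[(T[:,0]>50)&(T[:,0]<95)&(abs(T[:,1])<9)&(abs(T[:,2]+50)<20)]; print('arm top z tool',np.percentile(P[:,2],[2,5,10]),ctrl.get_state()['ft_force'],s['position'])
E
```

```text
arm top z tool [-49.84668782 -49.54844559 -49.27728593] [-3.30208612  2.39757045 14.43313977] [ 0.45743863 -0.35217172  0.17554924]
```

```bash
python3 -m handwheel '[[0.0,0,-0.0005,0.001,0,0,0],[0.0,0,0,0,0,0,0]]' 50
python3 -m handwheel '[[0.0,0,0,0.001,0,0,0],[0.0,0,0,0,0,0,0]]' 50
```

```text
time: 13.88
position: [0.4573, -0.3522, 0.1743]
tool_rot: [1.661, 2.664, -0.001]
ft_force: [-2.2, 1.0, 12.9]
grip_width: 0.246
grip_force: 50.0
time: 14.12
position: [0.4573, -0.3522, 0.1734]
tool_rot: [1.661, 2.664, -0.001]
ft_force: [-2.5, 1.3, 13.4]
grip_width: 0.246
grip_force: 50.0
```

```bash
python3 -m handwheel '[[0.0,0,0,0.001,0,0,0],[0.0,0,0,0,0,0,0]]' 50
python3 -m handwheel '[[0.0,0,0,0.001,0,0,0],[0.0,0,0,0,0,0,0]]' 50
```

```text
time: 14.38
position: [0.4574, -0.3522, 0.1732]
tool_rot: [1.661, 2.664, -0.001]
ft_force: [-3.7, 1.8, 15.9]
grip_width: 0.243
grip_force: 50.0
time: 14.62
position: [0.4575, -0.3523, 0.1731]
tool_rot: [1.661, 2.663, -0.002]
ft_force: [-4.3, 2.7, 20.7]
grip_width: 0.244
grip_force: 50.0
```

```bash
python3 -m handwheel '[[0.0,0,0,0.0005,0,0,0],[0.0,0,0,0,0,0,0]]' 50; python3 -m handwheel '[[0.0,0,0,0.0005,0,0,0],[0.0,0,0,0,0,0,0]]' 50
```

```text
time: 14.88
position: [0.4576, -0.3524, 0.1731]
tool_rot: [1.66, 2.663, -0.002]
ft_force: [-5.0, 3.3, 22.1]
grip_width: 0.246
grip_force: 50.0
time: 15.12
position: [0.4576, -0.3524, 0.173]
tool_rot: [1.66, 2.663, -0.002]
ft_force: [-5.6, 2.7, 25.3]
grip_width: 0.245
grip_force: 50.0
```

The tool stopped at z 0.173 while the force rose to about 25 N: it is home on the seat. I release and raise.

```bash
python3 -m handwheel '[[0.06,0,0,0,0,0,0],[0.06,0,0,0,0,0,0],[0.06,0,0,0,0,0,0],[0.06,0,0,-0.01,0,0,0],[0.06,0,0,-0.02,0,0,0],[0.06,0,0,-0.02,0,0,0],[0.06,0,0,-0.02,0,0,0],[0.06,0,0,-0.015,0,0,0],[0.06,0,0,0,0,0,0],[0.06,0,0,0,0,0,0]]' 50
python3 - <<'E'
from h import *
s=ctrl.get_state(); print(s['position'],s['ft_force'])
im,d=grab('wrist'); W=cloud('wrist'); im2,_=grab('scene')
P=W[(W[...,2]>.2)&(W[...,2]<.24)&(np.hypot(W[...,0]-.43,W[...,1]+.3)<.1)]
m=np.array([.458,-.352]); a=np.radians(116.1); u=np.array([np.cos(a),np.sin(a)]); x=(P[:,:2]-m)@u
for q in np.arange(.03,.12,.012):
    k=P[abs(x-q)<.004]
    if len(k): print(q.round(3),k.mean(0).round(4),np.percentile(k[:,2],95).round(4))
cv2.imwrite('pics/f.png',np.hstack([cv2.resize(im,(480,300)),cv2.resize(im2[130:290,300:420],(225,300),interpolation=cv2.INTER_CUBIC)]))
E
```

```text
time: 16.38
position: [0.4563, -0.3518, 0.2524]
tool_rot: [-1.662, -2.665, -0.0]
ft_force: [-0.9, -0.5, 0.3]
grip_width: 0.69
grip_force: 0.0
[ 0.45629498 -0.35182314  0.25240269] [-0.91506767 -0.54475551  0.33295711]
0.03 [ 0.4448 -0.325   0.2215] 0.2239
0.042 [ 0.4396 -0.3143  0.2217] 0.2238
0.054 [ 0.4342 -0.3034  0.2218] 0.2239
0.066 [ 0.429  -0.2927  0.2218] 0.2239
0.078 [ 0.4238 -0.2818  0.2217] 0.2239
0.09 [ 0.4183 -0.2712  0.2218] 0.2241
0.102 [ 0.4131 -0.2604  0.2204] 0.2231
0.114 [ 0.4079 -0.2498  0.2124] 0.2177
```

View pics/f.png

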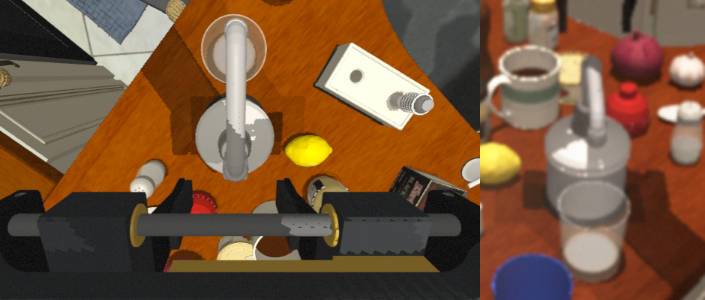

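The arm is level with its top at z 0.224, exactly the height for home. The outlet at about (235,25) is over the glass, the brush is still in the stand, and the gripper is clear. I hand in.

```bash
python3 -c "
from bench import ctrl
print(ctrl.close_job())"
```

```text
the job is handed in; nothing more can be done
None
```

The spout is pushed home in the filter socket and let go, standing level with its outlet over the glass; nothing else was seen to move. The job is handed in, and no verdict came back.

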